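# Centre a printed tube splitter on the scanner pedestal

## Robot

A 6-joint arm with a two-finger parallel gripper is mounted at the origin on the work surface. World frame = base frame: x ahead of the robot, y to its left, z up, the work surface at z = 0. Lengths are in m, angles in rad, forces in N, time in s.
With the tool pointing down it reaches from about 0.325 to 0.775 m from the base axis. Payload 5.5 kg.
Tool frame: the origin (TCP) lies at the very end of the fingers, on their centre line; the grasp point (between the pads) lies 19 mm behind it (bot.hold_point_z is the distance from the TCP to the grasp point, in m); z points along the fingers, y is the direction in which the jaws open and shut (so a half turn about z gives the same grasp; the last joint's range is limited). The gripper opens to 85 mm and grips with 20 to 120 N. Pads are 22 mm wide; open, the fingers measure 114 mm over their backs; the gripper's body (76 mm by 85 mm) begins 54 mm behind the grasp point. The pads swing forward as they close: fully open they stand 13 mm farther back than shut.
Start: joints at [1.171, 0.091, 1.231, -0, 1.82, -0.057], TCP at [0.202, 0.565, 0.231] pointing down, gripper open.
Joint ranges: [-2.87, 2.87], [-0.86, 2.18], [0.17, 2.46], [-1.51, 4.65], [0.06, 2.69], [-2.65, 2.65]. Speed limits (rad/s): [2.57, 2.57, 3.01, 3.14, 3.14, 3.14].

## Interface

Orientations are given as a rotation vector (axis times angle).
In Python, from station import bot gives the robot as it stands. The module is installed in compiled form; this text tells all that it offers.
- The arm moves only by the shell command python3 -m jog 'ROWS' [FORCE]. ROWS is JSON, a list of rows, each an object with "linear": the shift along the tool's x, y, z in units of 60 mm (1.0 is 60 mm), a list of three; "roll": the turn about the tool's z in units of 10 degrees (1.0 is 10 degrees); "hand": the closure, from -1 (fully open) to 1 (shut). In form: [{"linear": [tx, ty, tz], "roll": roll, "hand": hand}, ...]. A call has exactly 10 rows; each row is the pose to reach, as a shift and turn from the pose measured when the call began, along the tool's axes at that moment; what a row does not reach only later rows make up. A row lasts 1/8 s, in which the tool goes at most 62.5 mm and 10.7 degrees, less where a joint would pass 70% of its speed; a pose out of reach is approached as far as the arm can. A call with a gripper value outside its range is refused whole. The fingers move at their own pace and stop on an object; FORCE is the grip in N (left out, the last holds). Time passes only in rows, so rows that repeat a pose let the fingers close, or fill a call up. It gives the time, the measured TCP pose, the force and the opening at its end, in the units of the state.
- bot.observe(): the state, without advancing time (a new reading comes with each control period).
- bot.get_image(name): name is "scene" or "top"; returns a dict with "img" (420x560x3 uint8, red, green, blue), "K" (3x3 intrinsics, pixels), "extrinsics" (4x4, takes a point from camera to world coordinates). Camera axes: x right, y down, z forward; pixel columns grow to the right and rows downward; lengths in m; the calibration is good to about 2 mm. A picture is of the moment at which its call begins. There is no depth.
- bot.finish_job(): hands the job in, once; it reports no verdict.
Trained networks look in the newest picture that a camera, given by its name, has taken for a name from the list of things; names that differ only in an ending like _2 or _b are one class to them, and where a whole thing is asked for, a point or a joint stands for the part that bears it (a point fixed in the world has none). Each returns a list of dicts, best first, with "confidence" (0 to 1); they miss things now and then, are a little off and sometimes report something else, mostly with a low value. They report only what shows in the picture. A call takes as long as a camera call. They do not tell look-alikes from the thing itself.
- bot.spot_in(name, camera): "at" ([x, y, z] in m, in world coordinates, good to about 4 mm: the middle of the surface that is visible of it).
- bot.masks_of(name, camera): "mask" (420x560 bool, what is visible of it).
- bot.mark_of(name, camera): "at" ([x, y, z] in m, in world coordinates, good to about 4 mm: a listed point, or the origin of a listed thing).
The state is a dict: "time_s": time; "qpos": joint angles; "qd": joint speeds; "tau": joint torques, N m; "position": TCP position; "orientation": TCP orientation; "wrist_force": force on the tool from outside, world axes, zero at the start; "moment": the same for the moment, N m; "gripper_width": finger opening in m.
Only numpy, scipy, OpenCV 4.12 (cv2) and the standard library are available. Lean on these libraries where they do the work, as an engineer would, in place of code of your own. Each camera call takes 0.05 s, during which the arm holds its last target.

## Task

The printed tube splitter on the 3D scanner's turntable must stand on the axis before it can be scanned. Nudge it across the small black pedestal with light fingertip taps or slow pushes, low on its flange, until the whole flange is inside the white ring, and leave it standing upright there with the hand drawn back. Be gentle - no pinching, lifting, tipping or sending it over the edge - and leave the equipment and everything else on the bench alone.

Things in the scene. Friction and masses are not known exactly. Their poses are not given: they have to be found in the camera images.
- splitter: The part to centre: a top-heavy Y-shaped tube splitter printed in cream-yellow resin, 55 mm tall, 30 to 65 g, standing upright on a narrow round stub 22 mm across and 5 mm high. Origin: centre of its underside, z up. Over the flange a neck 29 mm across narrows upward; from 25 mm height two 15 mm tube ports lean apart along its x axis, reaching 16 mm either side of the axis at the top.
- flange (a point): Centre of the splitter's round flange, 10 mm above its underside. The flange is 40 mm across, from 5 to 16 mm height, with an upright rim from 7 to 14 mm; it is the widest part. Pushed slowly on the rim by an upright finger face it slides (friction about 0.5 to 0.7); pushed more than 16 mm above the pedestal, by a knuckle or a finger back that leans over it, it tips or jams.
- ring_centre (a point): Centre of the white ring (a white dot) on the flat top of the black pedestal, 70 mm above the table. The painted ring is 50 mm across inside, 54 mm outside. The top is a fixed disc 84 mm across and 9 mm thick on a thinner column; the foot is 96 mm across. The splitter starts standing on it 12 to 22 mm off centre, in any direction.
- pedestal: The fixed black pedestal screwed to the turntable's platter, 30 mm tall; origin at the centre of its foot, 40 mm above the table. Its yaw means nothing for the job.
- turntable: The fixed scanner turntable under the pedestal: grey square housing 200 x 200 mm, 28 mm tall, with an aluminium platter 170 mm across whose top is 40 mm above the table. Origin on the table under the axis. It does not turn. A scanner head on a stand (200 mm wide, 180 mm tall) stands 200 to 340 mm from the axis on its +x side; leave it alone.
- coupler: Bystander: straight printed tube coupler, pale resin, standing upright on the table beside the turntable, 33 mm across, 50 mm tall; origin at the centre of its underside.
- elbow: Bystander: printed cream-yellow elbow standing on the table on the other side of the turntable, 43 mm tall, 26 mm across, one arm 30 mm long along its x axis; origin at the centre of its underside.
- tee: Bystander: printed cream-yellow tee piece lying on the bench, 66 mm long, 26 mm high; origin under its middle.
- cutters: Bystander: flush cutters with purple handles lying flat, 150 mm long, 12 mm high; origin under the middle.
- caliper: Bystander: digital caliper lying flat, 225 mm long, 12 mm high; origin on the table near the middle of its beam.
- spray_can: Bystander: plain aluminium can, 53 mm across, 145 mm tall, standing; origin at the centre of its underside.
- solvent_bottle: Bystander: pale bottle with an orange cap, 60 mm across, 150 mm tall, standing; origin at the centre of its underside.
- brush: Bystander: flat brush with a blue handle lying on the bench, 170 mm long, 20 mm high; origin under its middle.
Things that resemble listed ones, but are neither listed nor needed, are in the scene too. Leave any orange or turquoise look-alike of the splitter alone.

How it is judged:
At the end, for the whole second after the job is handed in: The splitter stands upright (within 0.06 rad) and still on the pedestal's top with its axis within 5 mm of the ring's centre, so that its 40 mm flange lies inside the 50 mm ring; every bystander is within 15 mm of where it began (horizontal distance between splitter and ring_centre below 0.005 m and angle between splitter's own z axis and vertical below 0.06 rad and z of splitter in the frame of ring_centre between -0.003 and 0.003 m and linear speed of splitter below 0.01 m/s and angular speed of splitter below 0.1 rad/s and distance of each of coupler, elbow, tee, cutters, caliper, spray_can, solvent_bottle, brush from where it was at the start of the episode below 0.015 m); the robot touches nothing.
It fails at once if the splitter is tipped by more than 0.35 rad (20 degrees), knocked over or falls off the pedestal (angle between splitter's own z axis and vertical above 0.35 rad or z of splitter in the frame of ring_centre below -0.008 m).
It fails at once if the splitter is lifted more than 7 mm off the pedestal (z of splitter in the frame of ring_centre above 0.007 m).
It fails at once if the splitter is pinched, pushed or knocked hard: more than 12 N from the hand, or faster than 0.25 m/s (contact force between any of the fingers, the arm and splitter above 12 N or linear speed of splitter above 0.25 m/s).
It fails at once if the pedestal or turntable is pressed with more than 20 N (contact force between any of the fingers, the arm and pedestal above 20 N or contact force between any of the fingers, the arm and turntable above 20 N).
It fails at once if a bystander is moved by more than 15 mm or tipped (distance of any of coupler, elbow, tee, cutters, caliper, spray_can, solvent_bottle, brush from where it was at the start of the episode above 0.015 m or angle between any of coupler, elbow, tee, cutters, caliper, spray_can, solvent_bottle, brush's own z axis and vertical above 0.3 rad).
It also fails if it takes over 58 s, if anything falls off the work surface, if the arm or the gripper's body presses on something with over 40 N, if the wrist force passes 120 N, or if a joint passes its speed limit or range.

## Working session

There is one attempt and no reset: what is moved stays moved. The work goes in short steps, Python scripts to look and compute and a shell command to move; the robot and the scene stay as the last step left them, time stands still between calls to the robot, and variables do not carry over. Pictures are saved under pics/ and viewed, and the job is handed in when it is done.

```bash
mkdir -p pics; python3 - <<'E'
from station import bot
import cv2
for n in("scene","top"):
    d=bot.get_image(n); cv2.imwrite(f"pics/{n}0.png",d["img"][:,:,::-1]); print(n,d["K"].tolist(),d["extrinsics"].round(3).tolist())
    for k in("splitter","flange","ring_centre","pedestal","coupler","elbow","turntable"):
        print(k,[(([round(float(v),4) for v in r["at"]]),round(float(r["confidence"]),2)) for r in bot.mark_of(k,n)])
s=bot.observe(); print({k:s[k] for k in("time_s","position","orientation","gripper_width","wrist_force")})
E
```

```text
scene [[471.9066984686017, 0.0, 284.9245378877827], [0.0, 471.9066984686017, 205.9896674927733], [0.0, 0.0, 1.0]] [[0.375, 0.561, -0.738, 1.531], [0.927, -0.248, 0.282, -0.382], [-0.025, -0.79, -0.613, 0.931], [0.0, 0.0, 0.0, 1.0]]
splitter [([0.6072, -0.1534, 0.0023], 0.66), ([0.5206, 0.0218, 0.07], 0.64), ([0.6681, -0.0112, 0.0022], 0.59)]
flange [([0.6058, -0.1527, 0.0102], 0.71), ([0.516, 0.0287, 0.0819], 0.68), ([0.6676, -0.0119, 0.0092], 0.56)]
ring_centre [([0.5044, 0.0276, 0.068], 0.91)]
pedestal [([0.5072, 0.0265, 0.0412], 0.85)]
coupler [([0.5021, 0.2071, 0.0039], 0.54)]
elbow [([0.5098, -0.1273, 0.0021], 0.5)]
turntable [([0.5089, 0.027, -0.0012], 0.71)]
top [[388.0320523700453, 0.0, 274.61166462135117], [0.0, 388.0320523700453, 203.36684513446835], [0.0, 0.0, 1.0]] [[0.012, -0.981, 0.191, 0.312], [-1.0, -0.013, -0.004, -0.016], [0.006, -0.191, -0.981, 1.144], [0.0, 0.0, 0.0, 1.0]]
splitter [([0.6061, -0.1532, 0.0038], 0.62), ([0.5245, 0.0251, 0.0703], 0.55)]
flange [([0.6039, -0.1516, 0.0082], 0.68), ([0.6654, -0.0143, 0.0151], 0.65), ([0.5179, 0.0245, 0.0823], 0.56)]
ring_centre [([0.5067, 0.0316, 0.0709], 0.79)]
pedestal [([0.5128, 0.0288, 0.0462], 0.56)]
coupler [([0.5033, 0.2063, -0.0006], 0.54)]
elbow [([0.5065, -0.1273, -0.0046], 0.51)]
turntable [([0.506, 0.0309, -0.0031], 0.86), ([0.5059, -0.1272, -0.0037], 0.47)]
{'time_s': 0.8, 'position': array([0.2016755 , 0.56509783, 0.23131256]), 'orientation': array([5.35838915e-01, 3.09554987e+00, 3.11551777e-05]), 'gripper_width': 0.08548408251985268, 'wrist_force': array([ 0.06914359,  1.20775329, -0.11052521])}
```

View pics/scene0.png

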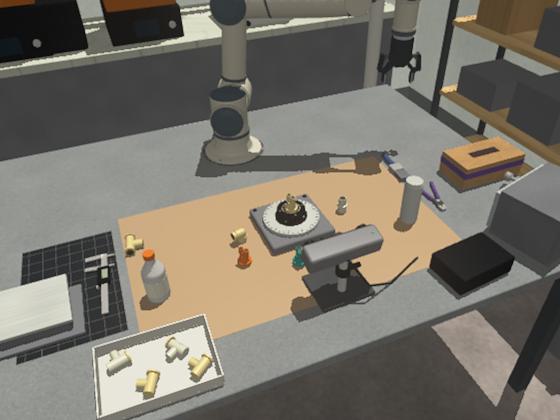

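View pics/top0.png

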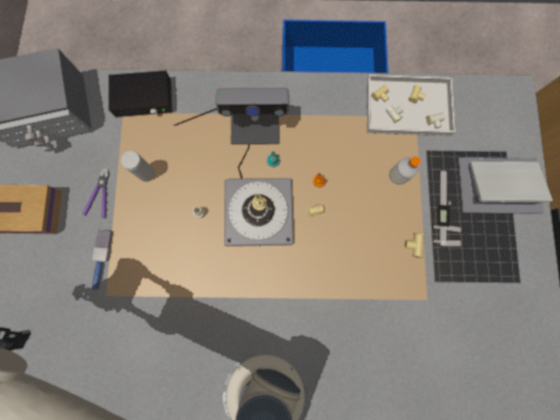

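```bash
python3 - <<'E'
import cv2,numpy as np
a=cv2.imread("pics/scene0.png");b=cv2.imread("pics/top0.png")
# project ring centre
T=np.array([[0.012,-0.981,0.191,0.312],[-1,-0.013,-0.004,-0.016],[0.006,-0.191,-0.981,1.144]])
p=T[:,:3].T@(np.array([.506,.030,.07])-T[:,3]);u=int(388*p[0]/p[2]+274.6);v=int(388*p[1]/p[2]+203.4);print(u,v)
T=np.array([[0.375,0.561,-0.738,1.531],[0.927,-0.248,0.282,-0.382],[-0.025,-0.79,-0.613,0.931]])
p=T[:,:3].T@(np.array([.506,.030,.07])-T[:,3]);u2=int(472*p[0]/p[2]+285);v2=int(472*p[1]/p[2]+206);print(u2,v2)
c1=cv2.resize(b[v-30:v+30,u-30:u+30],(400,400),interpolation=2);c2=cv2.resize(a[v2-40:v2+25,u2-32:u2+33],(400,400),interpolation=2)
cv2.imwrite("pics/crop0.png",np.hstack([c1,c2]))
E
```

```text
256 208
291 207
```

View pics/crop0.png

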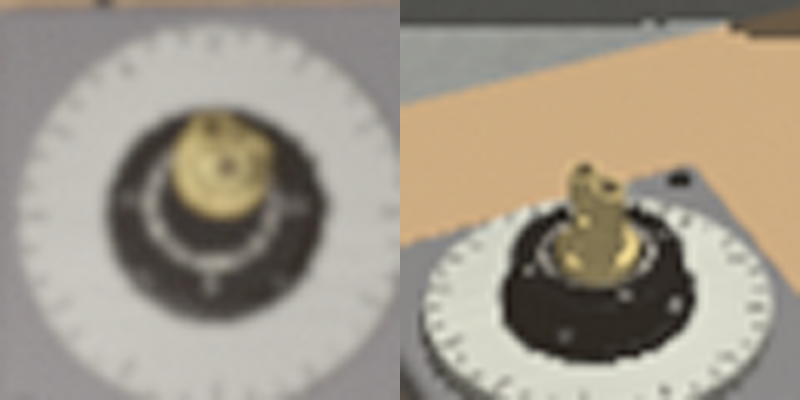

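The pictures show the cream part on the black pedestal at scene (291,207) and top (257,203). That one is the splitter. The orange part at top (319,180) and the turquoise one at (273,160) stand on the bench as look-alikes, and the tray and bench parts are not on the pedestal either. The enlarged crop confirms it. Next I measure the offset by silhouette fitting in both cameras.

```bash
cat > h.py <<'E'
from station import bot
import cv2,numpy as np
from scipy.optimize import minimize
S=8
def proj(d,P):
    T=d["extrinsics"];p=(P-T[:3,3])@T[:3,:3];K=d["K"]
    return np.c_[K[0,0]*p[:,0]/p[:,2]+K[0,2],K[1,1]*p[:,1]/p[:,2]+K[1,2]]
t=np.linspace(0,2*np.pi,48,endpoint=False);C=np.c_[np.cos(t),np.sin(t),0*t]
def cyl(r,z): return C*r+[0,0,z]
def crop(d,c,h=45):
    u,v=proj(d,np.array([c]))[0].round().astype(int)
    return u-h,v-h,2*h
def fill(img,d,P,o):
    uv=proj(d,P);hull=cv2.convexHull(uv.astype(np.float32))[:,0]
    q=((hull-[o[0],o[1]]+.5)*S*16).round().astype(np.int32)
    cv2.fillConvexPoly(img,q,1.0,cv2.LINE_8,4)
def cov(img,n): return cv2.resize(img,(n,n),interpolation=cv2.INTER_AREA)
def render(d,o,x,y,yaw):
    n=o[2];img=np.zeros((n*S,n*S),np.float32);b=np.array([x,y,.07])
    c,s=np.cos(yaw),np.sin(yaw);R=np.array([[c,-s,0],[s,c,0],[0,0,1]])
    fill(img,d,np.r_[cyl(11,0),cyl(11,5)]/1000+b,o)
    fill(img,d,np.r_[cyl(18,5),cyl(20,7),cyl(20,14),cyl(18,16)]/1000+b,o)
    fill(img,d,np.r_[cyl(14.5,16),cyl(10,27)]/1000+b,o)
    for sg in(1,-1):
        a=np.array([sg*np.sin(.3),0,np.cos(.3)]);e1=np.array([a[2],0,-a[0]])
        D=7.5*(np.outer(np.cos(t),e1)+np.outer(np.sin(t),[0,1,0]))
        top=np.array([sg*8.7,0,53.]);bot_=np.array([sg*1.5,0,25.])
        fill(img,d,np.r_[D+top,D+bot_]@R.T/1000+b,o)
    return cov(img,n)
def plat(d,o,x,y,r=.085,z=.04):
    n=o[2];img=np.zeros((n*S,n*S),np.float32);fill(img,d,C*r+[x,y,z],o);return cov(img,n)
def measure(name,c=(.506,.03,.07),tag=None):
    d=bot.get_image(name);im=d["img"].astype(float)
    o=crop(d,c,28 if name=="top" else 34);g=im[o[1]:o[1]+o[2],o[0]:o[0]+o[2]]
    val=g.max(2);sat=g[...,0]-g[...,2]
    # yellow measure: R-B relative
    y=np.clip((g[...,0]-g[...,2])/55.,0,1)
    best=None
    # restrict to neighbourhood of pedestal
    W=plat(d,o,c[0],c[1],.05,.07); W2=plat(d,o,c[0],c[1],.06,.11);W=np.maximum(W,W2)
    if name=="scene": W=np.maximum(W,plat(d,o,c[0],c[1],.04,.135)) 
    f=lambda p:float((W*(render(d,o,p[0]/1e3,p[1]/1e3,p[2])-y)**2).sum())
    for yaw in np.arange(0,3.1,.52):
        r=minimize(f,[c[0]*1e3+5,c[1]*1e3,yaw],method="Nelder-Mead",options=dict(initial_simplex=[[c[0]*1e3+8,c[1]*1e3,yaw],[c[0]*1e3-6,c[1]*1e3+8,yaw],[c[0]*1e3-6,c[1]*1e3-8,yaw+.2],[c[0]*1e3+6,c[1]*1e3-8,yaw+.4]],maxiter=150))
        if best is None or r.fun<best.fun:best=r
    return d,o,g,y,best
def ring(d,name,c=(.506,.03)):
    # edge fit of circles: sum of outward radial gradient along circle
    gray=cv2.cvtColor(d["img"],cv2.COLOR_RGB2GRAY).astype(np.float32)
    tt=np.linspace(0,2*np.pi,720);CC=np.c_[np.cos(tt),np.sin(tt),0*tt]
    def samp(x,y,r,z):
        uv=proj(d,CC*r+[x,y,z]).astype(np.float32);return cv2.remap(gray,uv[:,:1],uv[:,1:],cv2.INTER_LINEAR)[:,0]
    out={}
    for lab,r,z,sg in(("platter",.085,.04,-1),("pedestal",.042,.07,1),("foot",.048,.04,1)):
        def f(p):
            x,y,rr=p[0]/1e3,p[1]/1e3,p[2]/1e3
            return -float(np.clip(sg*(samp(x,y,rr+.0015,z)-samp(x,y,rr-.0015,z)),-5,25).mean())
        r_=minimize(f,[c[0]*1e3,c[1]*1e3,r*1e3],method="Nelder-Mead",options=dict(initial_simplex=[[c[0]*1e3+a,c[1]*1e3+b,r*1e3+e] for a,b,e in((3,0,0),(-3,3,0),(-3,-3,0),(0,0,2))]))
        out[lab]=(r_.x.round(1).tolist(),round(r_.fun,2))
    def f(p):
        x,y=p[0]/1e3,p[1]/1e3
        return -float((samp(x,y,.026,.07)-.5*samp(x,y,.0225,.07)-.5*samp(x,y,.030,.07)).clip(-20,40).mean())
    r_=min((minimize(f,[c[0]*1e3+a,c[1]*1e3+b],method="Nelder-Mead",options=dict(initial_simplex=[[c[0]*1e3+a,c[1]*1e3+b],[c[0]*1e3+a+3,c[1]*1e3+b],[c[0]*1e3+a,c[1]*1e3+b+3]])) for a in(-3,0,3) for b in(-3,0,3)),key=lambda r:r.fun)
    out["ring"]=(r_.x.round(1).tolist(),round(r_.fun,2));return out
def show(fn,res):
    L=[]
    for name,(d,o,g,y,b) in res.items():
        m=render(d,o,b.x[0]/1e3,b.x[1]/1e3,b.x[2])
        G=cv2.resize(g[:,:,::-1].astype(np.uint8),(390,390),interpolation=cv2.INTER_NEAREST)
        cs,_=cv2.findContours((cv2.resize(m,(390,390))>.5).astype(np.uint8),0,2);cv2.drawContours(G,cs,-1,(255,0,255),1);L.append(G)
    cv2.imwrite(fn,np.hstack(L))
E
python3 - <<'E'
from h import *
res={}
for n in("top","scene"):
    r=measure(n);res[n]=r;print(n,r[4].x.round(2),round(r[4].fun,1));print(ring(r[0],n))
show("pics/fit0.png",res)
E
```

```text
top [5.2023e+02 2.5040e+01 4.8000e-01] 60.4
{'platter': ([507.8, 29.3, 84.3], np.float64(-19.22)), 'pedestal': ([504.1, 26.6, 46.2], np.float64(-25.0)), 'foot': ([509.0, 30.0, 48.0], np.float64(-25.0)), 'ring': ([507.7, 28.9], np.float64(-19.98))}
scene [515.77  24.72   4.37] 497.8
{'platter': ([508.4, 27.4, 84.9], np.float64(-20.65)), 'pedestal': ([514.8, 24.3, 45.6], np.float64(-14.91)), 'foot': ([508.1, 26.9, 50.4], np.float64(-18.2)), 'ring': ([507.9, 27.1], np.float64(-18.06))}
```

View pics/fit0.png

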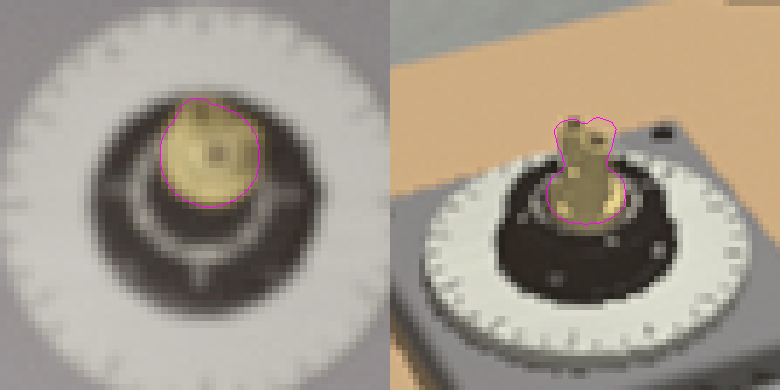

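```bash
python3 - <<'E'
from h import *
for n,c in (("top",(.515,.027,.085)),("scene",(.515,.027,.09))):
    d=bot.get_image(n);o=crop(d,c,11 if n=="top" else 14);g=d["img"].astype(int)[o[1]:o[1]+o[2],o[0]:o[0]+o[2]]
    print(o);print("\n".join(" ".join("%3d"%v for v in r) for r in g[...,0]-g[...,2]))
E
```

```text
(np.int64(247), np.int64(193), 22)
 11  10  10  10  10  11   9   9  10  11  10  12  10  11   9   9  10  10   9   9  10   9
 11  11   8   8   9   8   9  10  19  22  26  24  23  16  10   9  10  10  11   8  10   9
 10  10  10  10   9  10  12  24  42  47  44  46  51  41  27  16  10  10   8  10  10  10
 10   9  10   9  10  10  17  40  59  56  48  51  55  53  45  33  24  14   8   8   9   9
 11   9  10  10   8  17  35  57  64  59  49  49  57  57  51  47  40  31  21  13   9   9
  9  10  10  11  13  29  52  65  68  65  61  59  61  62  55  55  56  51  39  22   9  13
  9  11  11  13  16  43  63  70  70  69  65  63  63  61  60  61  62  60  52  35  17  10
 12  11  12  12  25  48  66  72  70  69  65  64  60  62  63  65  61  60  57  44  22  10
  8  12  12  14  25  50  67  71  71  69  67  62  56  56  60  61  57  53  50  40  20  11
 12  13  13  12  27  53  67  68  69  68  66  59  50  46  54  59  55  50  46  34  20  12
 11  14  13  13  28  57  69  69  66  64  64  58  48  47  53  59  56  49  45  33  21  14
 10  12  13  13  28  59  69  72  66  64  65  62  56  55  58  59  54  51  44  31  19  11
 10  13  
[... 3341 characters left out ...]
  16  14  10   9   9  10  12
 12  10  13  12   9  11  12  12  25  38  45  49  51  50  49  49  55  53  41  27  13  11  10  10  10  10  11  10
 11  10  11  11  10  11  12  10  11  18  29  35  41  45  41  41  39  35  26  16   8  10   9  10  11   9  10  11
 13  13  11  10  12  12  11  12  11  10  12  15  23  30  25  25  25  16   9   8  10  10  10  10   9  11  11  12
 13  12  13  12  12  10  11  11  11  12  11  11  10   9   9  10  10  10  13  12  11  11   9  10  11  11  12  10
 12  13  12  12  13  12  12  11  10  11  11  11  12  11  12  11  10  11  13  12  10  11  10  11  10  11   9   9
 13  13  12  13  12  12  13  11  11  12  11  12  11  10  11  10  10  10  11  10  10  10  11  11  12   9  10  10
```

```bash
python3 - <<'E'
s=open("h.py").read()
s=s.replace("y=np.clip((g[...,0]-g[...,2])/55.,0,1)","y=np.clip((g[...,0]-g[...,2]-11)/(46. if name=='top' else 36.),0,1)")
s=s.replace("""if name=="scene": W=np.maximum(W,plat(d,o,c[0],c[1],.04,.135)) ""","""if name=="scene": W=plat(d,o,c[0],c[1],.04,.078)""")
open("h.py","w").write(s)
E
python3 - <<'E'
from h import *
res={}
for n in("top","scene"):
    r=measure(n);res[n]=r;print(n,r[4].x.round(2),round(r[4].fun,1))
show("pics/fit1.png",res);print(bot.observe()["time_s"])
E
```

```text
top [5.2024e+02 2.5110e+01 4.2000e-01] 10.0
scene [519.27  23.4    1.27] 9.0
1.1
```

View pics/fit1.png

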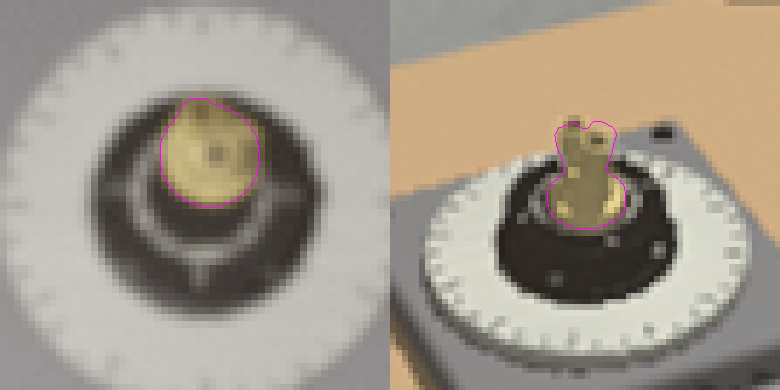

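Both cameras agree: the splitter is about (+12, −4) mm from the ring centre. Tool x (angle 160°) already points almost exactly along the push direction (162°). I'll shut the fingers and travel at height to the far side.

```bash
python3 -m jog '[{"linear":[-0.5,-0.38,0],"roll":0,"hand":1},{"linear":[-1.2,-0.9,0],"roll":0,"hand":1},{"linear":[-2,-1.5,0],"roll":0,"hand":1},{"linear":[-2.8,-2.1,0],"roll":0,"hand":1},{"linear":[-3.6,-2.75,0],"roll":0,"hand":1},{"linear":[-4.4,-3.35,0],"roll":0,"hand":1},{"linear":[-5.2,-4,0],"roll":0,"hand":1},{"linear":[-6,-4.6,0],"roll":0,"hand":1},{"linear":[-6.8,-5.2,0],"roll":0,"hand":1},{"linear":[-7.4,-5.7,0],"roll":0,"hand":1}]' 20; cat > st.py <<'E'
from station import bot
import numpy as np
from scipy.spatial.transform import Rotation as Ro
def rel(g):
    s=bot.observe();R=Ro.from_rotvec(s["orientation"]).as_matrix()
    print("t",s["time_s"],"pos",s["position"].round(4),"toolx",R[:,0].round(3),"z",R[:,2].round(3),"F",np.round(s["wrist_force"],2),"w",round(s["gripper_width"],4),"q6",s["qpos"][5].round(2))
    print("units",(R.T@(np.array(g)-s["position"])/.06).round(3))
if __name__=="__main__":
    import sys;rel([float(a) for a in sys.argv[1:4]])
E
python3 st.py .562 .009 .15
```

```text
time_s: 2.35
position: [0.5058, 0.0915, 0.2313]
orientation: [0.538, 3.095, 0.0]
wrist_force: [0.2, 0.9, 0.5]
gripper_width: 0.0002
t 2.35 pos [0.5058 0.0915 0.2313] toolx [-0.941  0.337 -0.   ] z [ 0. -0. -1.] F [0.19 0.93 0.51] w 0.0002 q6 -1.11
units [-1.345 -0.979  1.356]
```

```bash
python3 -m jog '[{"linear":[-0.5,-0.36,0],"roll":0,"hand":1},{"linear":[-1,-0.73,0],"roll":0,"hand":1},{"linear":[-1.345,-0.98,0],"roll":0,"hand":1},{"linear":[-1.345,-0.98,0],"roll":0,"hand":1},{"linear":[-1.345,-0.98,0.4],"roll":0,"hand":1},{"linear":[-1.345,-0.98,0.8],"roll":0,"hand":1},{"linear":[-1.345,-0.98,1.2],"roll":0,"hand":1},{"linear":[-1.345,-0.98,1.6],"roll":0,"hand":1},{"linear":[-1.345,-0.98,1.6],"roll":0,"hand":1},{"linear":[-1.345,-0.98,1.6],"roll":0,"hand":1}]' 20; python3 st.py .562 .009 .0755; python3 - <<'E'
from h import *
L=[]
for n in("top","scene"):
    d=bot.get_image(n);o=crop(d,(.52,.02,.1),40);L.append(cv2.resize(d["img"][o[1]:o[1]+80,o[0]:o[0]+80,::-1],(400,400),interpolation=2))
cv2.imwrite("pics/a.png",np.hstack(L))
E
```

```text
time_s: 3.6
position: [0.5622, 0.0096, 0.1367]
orientation: [0.536, 3.094, 0.001]
wrist_force: [0.4, 0.0, 1.2]
gripper_width: -0.0
t 3.6 pos [0.5622 0.0096 0.1367] toolx [-0.942  0.337 -0.002] z [ 0.002  0.    -1.   ] F [0.43 0.05 1.24] w -0.0 q6 -1.27
units [ 0.002 -0.012  1.02 ]
```

View pics/a.png

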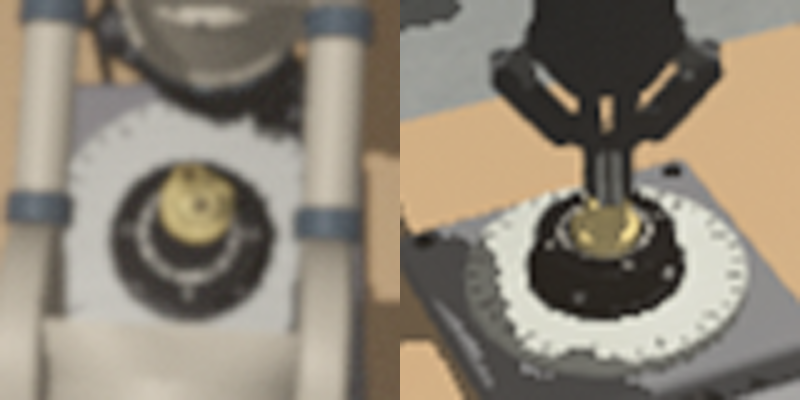

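The crop shows the fingers on the scanner side of the part (scene crop (605,180)), and the splitter stays visible from the top. Descending.

```bash
python3 -m jog '[{"linear":[0,-0.01,0.15],"roll":0,"hand":1},{"linear":[0,-0.01,0.3],"roll":0,"hand":1},{"linear":[0,-0.01,0.45],"roll":0,"hand":1},{"linear":[0,-0.01,0.6],"roll":0,"hand":1},{"linear":[0,-0.01,0.75],"roll":0,"hand":1},{"linear":[0,-0.01,0.88],"roll":0,"hand":1},{"linear":[0,-0.01,0.97],"roll":0,"hand":1},{"linear":[0,-0.01,1.01],"roll":0,"hand":1},{"linear":[0,-0.01,1.01],"roll":0,"hand":1},{"linear":[0,-0.01,1.01],"roll":0,"hand":1}]'; python3 st.py .5336 .0193 .0755; python3 - <<'E'
from h import *
r=measure("top");print(r[4].x.round(2),round(r[4].fun,1))
L=[]
for n in("top","scene"):
    d=bot.get_image(n);o=crop(d,(.53,.02,.08),25);L.append(cv2.resize(d["img"][o[1]:o[1]+50,o[0]:o[0]+50,::-1],(400,400),interpolation=2))
cv2.imwrite("pics/b.png",np.hstack(L))
E
```

```text
time_s: 4.95
position: [0.5628, 0.0087, 0.077]
orientation: [0.537, 3.092, 0.001]
wrist_force: [-0.2, 0.4, 0.5]
gripper_width: 0.0001
t 4.95 pos [0.5628 0.0087 0.077 ] toolx [-0.942  0.337 -0.004] z [ 0.004 -0.    -1.   ] F [-0.17  0.4   0.49] w 0.0001 q6 -1.27
units [0.518 0.002 0.024]
[520.31  24.99   0.57] 9.2
```

View pics/b.png

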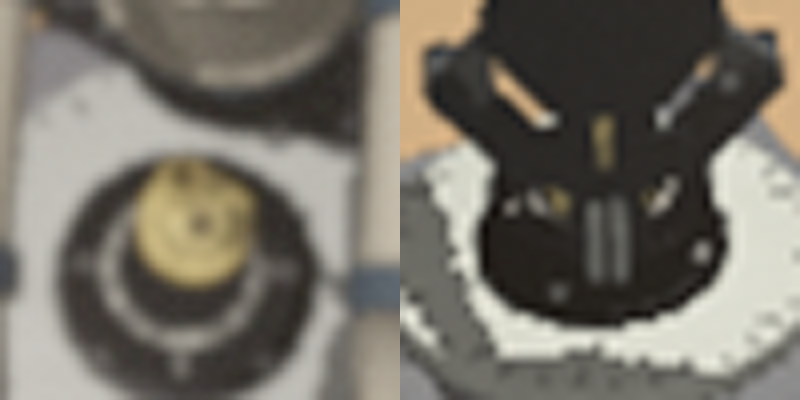

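```bash
python3 -m jog '[{"linear":[0.02,0,0.02],"roll":0,"hand":1},{"linear":[0.05,0,0.03],"roll":0,"hand":1},{"linear":[0.08,0,0.03],"roll":0,"hand":1},{"linear":[0.11,0,0.03],"roll":0,"hand":1},{"linear":[0.14,0,0.03],"roll":0,"hand":1},{"linear":[0.16,0,0.03],"roll":0,"hand":1},{"linear":[0.18,0,0.03],"roll":0,"hand":1},{"linear":[0.2,0,0.03],"roll":0,"hand":1},{"linear":[0.22,0,0.03],"roll":0,"hand":1},{"linear":[0.24,0,0.03],"roll":0,"hand":1}]'; python3 st.py .5336 .0193 .0755; python3 - <<'E'
from h import *
r=measure("top");print(r[4].x.round(2),round(r[4].fun,1))
E
```

```text
time_s: 6.35
position: [0.5492, 0.0136, 0.0751]
orientation: [0.537, 3.092, 0.001]
wrist_force: [0.6, -0.2, -0.1]
gripper_width: -0.0002
t 6.35 pos [0.5492 0.0136 0.0751] toolx [-0.941  0.337 -0.004] z [ 0.004 -0.    -1.   ] F [ 0.57 -0.25 -0.06] w -0.0002 q6 -1.26
units [ 0.277  0.002 -0.008]
[518.96  25.32   0.81] 10.7
```

```bash
python3 -m jog '[{"linear":[0.01,0,0],"roll":0,"hand":1},{"linear":[0.02,0,0],"roll":0,"hand":1},{"linear":[0.03,0,0],"roll":0,"hand":1},{"linear":[0.04,0,0],"roll":0,"hand":1},{"linear":[0.05,0,0],"roll":0,"hand":1},{"linear":[0.06,0,0],"roll":0,"hand":1},{"linear":[0.07,0,0],"roll":0,"hand":1},{"linear":[0.08,0,0],"roll":0,"hand":1},{"linear":[0.09,0,0],"roll":0,"hand":1},{"linear":[0.1,0,0],"roll":0,"hand":1}]'; python3 st.py .5336 .0193 .0755; python3 - <<'E'
from h import *
r=measure("top");print(r[4].x.round(2),round(r[4].fun,1));show("pics/c.png",{"top":r})
E
```

```text
time_s: 7.65
position: [0.5434, 0.0156, 0.0751]
orientation: [0.536, 3.092, 0.001]
wrist_force: [0.4, -0.2, 0.0]
gripper_width: -0.0
t 7.65 pos [0.5434 0.0156 0.0751] toolx [-0.942  0.337 -0.003] z [ 0.004 -0.    -1.   ] F [ 0.38 -0.17  0.03] w -0.0 q6 -1.26
units [ 0.174  0.002 -0.008]
[513.07  27.72   0.88] 11.6
```

View pics/c.png

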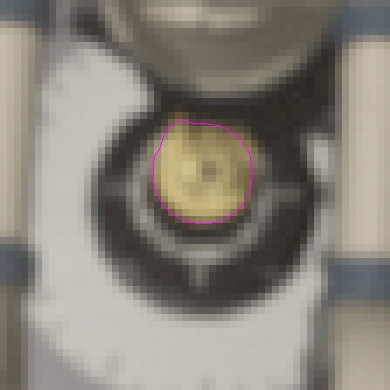

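The part now sits at picture (203,173), upright, and follows the finger one to one. About 5.5 mm remain.

```bash
python3 -m jog '[{"linear":[0.01,0,0],"roll":0,"hand":1},{"linear":[0.02,0,0],"roll":0,"hand":1},{"linear":[0.03,0,0],"roll":0,"hand":1},{"linear":[0.04,0,0],"roll":0,"hand":1},{"linear":[0.05,0,0],"roll":0,"hand":1},{"linear":[0.06,0,0],"roll":0,"hand":1},{"linear":[0.07,0,0],"roll":0,"hand":1},{"linear":[0.08,0,0],"roll":0,"hand":1},{"linear":[0.085,0,0],"roll":0,"hand":1},{"linear":[0.085,0,0],"roll":0,"hand":1}]'; python3 st.py .5336 .0193 .0755; python3 - <<'E'
from h import *
r=measure("top");print(r[4].x.round(2),round(r[4].fun,1));print(ring(r[0],"top")["ring"])
E
```

```text
time_s: 8.95
position: [0.5385, 0.0174, 0.0751]
orientation: [0.536, 3.092, 0.001]
wrist_force: [-0.5, -1.0, 0.3]
gripper_width: -0.0
t 8.95 pos [0.5385 0.0174 0.0751] toolx [-0.942  0.337 -0.003] z [ 0.004 -0.    -1.   ] F [-0.5  -1.03  0.27] w -0.0 q6 -1.26
units [ 0.088  0.002 -0.008]
[508.09  29.56   0.95] 12.3
([507.5, 28.9], np.float64(-18.6))
```

Within about 1 mm by the top camera. Drawing back, then up, for an unobstructed check with both cameras.

```bash
python3 -m jog '[{"linear":[-0.05,0,0],"roll":0,"hand":1},{"linear":[-0.15,0,0],"roll":0,"hand":1},{"linear":[-0.3,0,0],"roll":0,"hand":1},{"linear":[-0.45,0,0],"roll":0,"hand":1},{"linear":[-0.6,0,0],"roll":0,"hand":1},{"linear":[-0.6,0,0],"roll":0,"hand":1},{"linear":[-0.6,0,-0.3],"roll":0,"hand":1},{"linear":[-0.6,0,-0.8],"roll":0,"hand":1},{"linear":[-0.6,0,-1.5],"roll":0,"hand":1},{"linear":[-0.6,0,-2.2],"roll":0,"hand":1}]'
python3 -m jog '[{"linear":[0,0,-0.4],"roll":0,"hand":1},{"linear":[0.3,0.4,-0.4],"roll":0,"hand":1},{"linear":[0.8,1,-0.4],"roll":0,"hand":1},{"linear":[1.3,1.6,-0.4],"roll":0,"hand":1},{"linear":[1.8,2.2,-0.4],"roll":0,"hand":1},{"linear":[2.3,2.8,-0.4],"roll":0,"hand":1},{"linear":[2.8,3.4,-0.4],"roll":0,"hand":1},{"linear":[3.3,4,-0.4],"roll":0,"hand":1},{"linear":[3.6,4.4,-0.4],"roll":0,"hand":1},{"linear":[3.6,4.4,-0.4],"roll":0,"hand":1}]'
python3 - <<'E'
from h import *
res={}
for n in("top","scene"):
    r=measure(n);res[n]=r;print(n,r[4].x.round(2),round(r[4].fun,1));k=ring(r[0],n);print(k["ring"],k["platter"])
    cv2.imwrite(f"pics/{n}9.png",r[0]["img"][:,:,::-1])
    for q in("splitter","flange","ring_centre"):print(q,[np.round(a["at"],4).tolist() for a in bot.mark_of(q,n)])
show("pics/fit9.png",res)
for n in("top","scene"):
  for q in("coupler","elbow"):print(q,[np.round(a["at"],4).tolist() for a in bot.mark_of(q,n)])
E
```

```text
time_s: 10.25
position: [0.5717, 0.0055, 0.2101]
orientation: [0.536, 3.091, 0.001]
wrist_force: [-0.1, 0.2, 0.7]
gripper_width: -0.0003
time_s: 11.5
position: [0.4559, 0.3285, 0.2348]
orientation: [0.53, 3.091, 0.003]
wrist_force: [0.6, -0.2, 0.6]
gripper_width: 0.0
top [5.0854e+02 2.9620e+01 5.0000e-01] 7.1
([507.8, 29.0], np.float64(-22.28)) ([507.6, 29.4, 84.4], np.float64(-16.0))
splitter [[0.6048, -0.1518, 0.0009], [0.672, -0.008, -0.002], [0.5101, 0.0303, 0.0685]]
flange [[0.5121, 0.0319, 0.0686], [0.607, -0.1478, 0.0092], [0.5088, 0.0265, 0.0832], [0.668, -0.0089, 0.0142]]
ring_centre [[0.5067, 0.03, 0.0715]]
scene [508.25  28.16   1.18] 4.6
([508.1, 26.9], np.float64(-24.23)) ([508.1, 28.4, 85.5], np.float64(-18.81))
splitter [[0.5098, 0.0304, 0.0689], [0.6676, -0.0139, 0.0022], [0.6065, -0.1536, 0.0041], [0.6268, -0.3945, 0.0053]]
flange [[0.6048, -0.1531, 0.01], [0.5024, 0.0352, 0.0822], [0.6699, -0.0121, 0.0138]]
ring_centre [[0.5072, 0.0318, 0.0653], [0.5082, -0.1269, 0.0035]]
coupler [[0.503, 0.2027, -0.0004]]
elbow [[0.5096, -0.1272, -0.0014], [0.5102, 0.0281, 0.0836]]
coupler [[0.502, 0.2044, 0.0033]]
elbow [[0.5095, -0.1278, 0.0023]]
```

View pics/fit9.png

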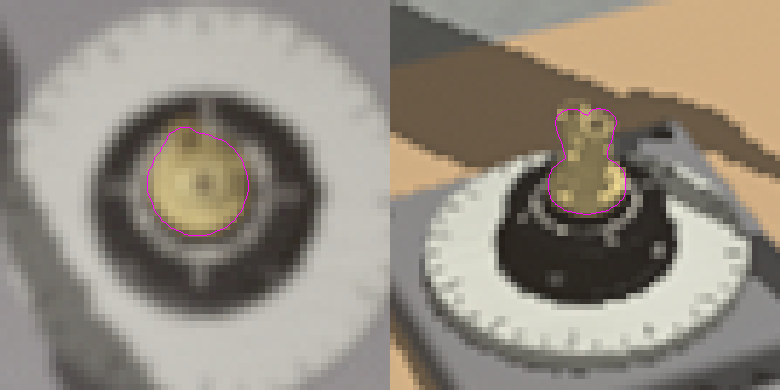

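View pics/scene9.png

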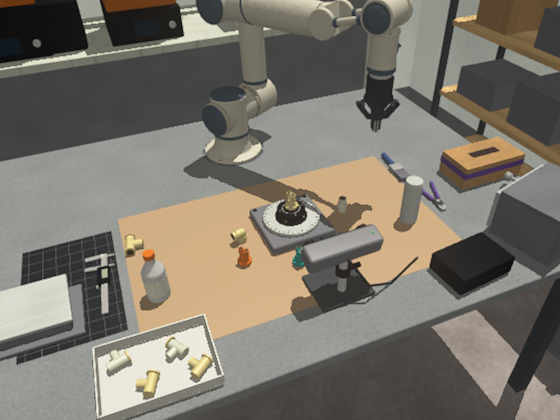

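The splitter stands upright inside the ring. Its offset is about 1 mm (top: +0.7, +0.6; scene: +0.2, +1.3), the hand is clear, and nothing else has moved.

```bash
python3 -c "
from station import bot
print(bot.finish_job())"
```

```text
the job is handed in; nothing more can be done
None
```

I centred the splitter on the pedestal and handed the job in at about 12 s of the 58 s allowed; it reports no verdict. I pushed it slowly with the flat side of the shut fingers, with the fingertips about 5 mm above the pedestal. It moved roughly 12–13 mm towards the robot, and then I drew the hand back and well clear.

- **Position:** silhouette fits put the splitter's axis about 0.9 mm (top camera) and 1.3 mm (scene camera) from the ring's centre; the limit is 5 mm.
- **Upright and gentle:** it stands upright in both views, and the wrist force readings between pushes stayed around 1 N, which is noise level.
- **Bystanders:** the coupler and elbow measured within about 4 mm of their start, which is detector noise. I checked the other bystanders only by eye, in the scene picture, and they looked unmoved.
- **Disagreements:** the trained networks' flange estimates scattered by several millimetres and they also reported the look-alikes. I relied on the silhouette and ring fits instead. The yaw fits also differed between cameras, which does not matter for this job.

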